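# Load the vial mill and hold its lid in jog

### The job

Take the pestle (the rod with the tall ridged head) from the rack, push it down into the mill's vial until it stands on the vial's floor, and let go of it. Then fit the bayonet lid fully home on the mill's collar and twist it clockwise to the jog position, half-way and short of the lock click, where its grip bar points straight along the index line that runs from the front to the back of the mill. Finish while still holding the lid there against its spring, without letting it click into lock at any time, and leave the other things where they are.

Things in the scene. Friction and masses are not known exactly. Their poses are not given: they have to be found in the camera images.
- mill: Vial mill fixed to the bench: white housing 190 x 164 mm, grey deck 98 mm high, aluminium collar on it. Origin on the bench under the axis of collar and vial; z up; -x is the front with the control panel (0.1 m from the axis), +x the back; yaw within 0.3 rad of 0. Black index lines on deck and collar at front and back mark the jog position (along the mill's x); black dots mark the lock.
- collar_top (a point): Centre of the collar's top, 118 mm above the bench, outer diameter 106 mm. Round the top runs an inward lip, 8 mm thick, with a 77 mm hole; the channel under it takes the lid's lugs.
- slot (a point): Middle of one of the two slots through the lip, at the collar top, 43 mm from the axis at +45 degrees (anticlockwise from above) from the mill's +x axis; the other slot is opposite. 17 mm wide; the lugs go down here.
- vial_mouth (a point): Centre of the mouth of the white vial clamped upright on the mill's axis, 110 mm above the bench (8 mm below the collar top), 25 mm outside diameter, bore 12 mm, mouth flared to 18 mm.
- vial_floor (a point): Centre of the vial's inner floor, 48 mm above the bench, 62 mm below the mouth. The pestle fully in stands on it, its head top then 148 mm above the bench.
- switch (a joint): Angle (rad) of the spring switch ring under the lip, clockwise from above, pushed round by the lid's lugs. 0 at rest; the lugs meet it after about 0.075 rad of twist; about 0.71 with the lid in jog; about 1.07 when the lugs meet the sprung click balls; past 1.2 the lid is clicking into lock (stop 1.56). Its spring turns the lid back with 0.04 N m at the start, 0.08 at jog.
- lid: Grey bayonet lid, 0.12 to 0.2 kg, upright on the bench: hood 92 mm across the flange, 87 mm tall, hollow. Origin: centre of its underside, z up, x along the grip bar (half a turn gives the same lid). Plug tapering from 73 to 68 mm diameter below the flange, whose underside (z = 16 mm) rests on the collar top when home: origin then 102 mm above the bench, with 2 mm of play up once twisted.
- lid_lug (a point): Outer end of one of the lid's two opposite lugs, 43 mm from the axis on the lid's x, so in line with the grip bar; 12 mm wide, 6 mm tall, at the very bottom of the plug. The lid goes in with bar and lugs at +45 degrees from the mill's x and is twisted 45 degrees clockwise (from above) to jog, where the bar lies along the mill's x.
- lid_grip (a point): Point to grip on the lid's upright black bar, 76 mm above the lid's underside on its axis. The bar is 48 mm long (lid's x), 12 mm thick (lid's y), from 57 to 87 mm above the underside.
- rack: White rack block fixed to the bench, 180 (x) x 50 (y) x 60 mm tall, yaw within 0.3 rad of 0. Origin under its centre, long side along its x. Three holes 10.5 mm wide, 45 mm deep, at x = -60, 0 and +60 mm; each holds one rod.
- pestle: Steel pestle, 0.06 to 0.09 kg, standing in one of the rack's holes: shaft 8 mm diameter with a slightly tapered tip, and a ridged head 16 mm diameter from 74 to 100 mm above the tip. Origin: centre of the tip's end; z up towards the head. In the rack the tip is 15 mm above the bench and the head top 115 mm.
- tamper: Bystander in the rack: shorter rod with a flat disc head 22 mm across, 69 mm long. Origin at its lower end. Leave alone.
- scoop: Bystander in the rack: rod with a flat paddle on top, 94 mm long. Origin at its lower end. Leave alone.
- screwdriver: Bystander: red-handled screwdriver 170 mm long lying on the bench. Leave alone.
- lap_ring: Bystander: black ring 52 mm across, 38 mm tall. Leave alone.
- beaker: Bystander: glass beaker 68 mm across, 85 mm tall. Leave alone.
- cover: Bystander: plain low cover with a round knob, 84 mm across, 42 mm tall, no lugs. Not the lid. Leave alone.
- mount: Bystander: small black specimen mount, 25 mm across, 18 mm tall. Leave alone.
Not all that is in view belongs to the job. Leave any blue or orange look-alike of the pestle alone.

How it is judged:
By the outcome, as a careful person would: the job done as asked, in the order asked, and still so for the second after the job is handed in, while the arm keeps its last pose, push and grip.
It also fails if it takes over 72 s, if anything falls off the work surface, if the arm or the gripper's body presses on something with over 40 N, if the wrist force passes 120 N, or if a joint passes its speed limit or range.

### The arm

A 6-joint arm with a two-finger parallel gripper is mounted at the origin on the work surface. World frame = base frame: x ahead of the robot, y to its left, z up, the work surface at z = 0. Lengths are in m, angles in rad, forces in N, time in s.
With the tool pointing down it reaches from about 0.2 to 0.875 m from the base axis. Payload 3.4 kg.
Tool frame: the origin (TCP) lies on the front face of the gripper's body, between the roots of the fingers; the fingertips stand 97 mm ahead of it and the grasp point (between the pads) lies 78 mm ahead of it (r.finger_overhang is the z of the fingertips in the tool frame, in m); z points along the fingers, x is the direction in which the jaws open and shut, and the axes are right-handed (so a half turn about z gives the same grasp; the last joint's range is limited). The gripper opens to 94 mm and grips with 3 to 60 N. Pads are 16 mm wide; open, the fingers measure 119 mm over their backs; the gripper's body (75 mm by 177 mm) begins 78 mm behind the grasp point.
Start: joints at [-1.269, 0.276, 1.505, -0, 1.361, -0.121], TCP at [0.236, -0.524, 0.303] pointing down, gripper open.
Joint ranges: [-2.89, 2.89], [-0.75, 2.08], [0.22, 2.7], [-1.18, 4.32], [0.11, 2.71], [-2.7, 2.7]. Speed limits (rad/s): [2.57, 2.57, 3.14, 3.14, 3.14, 3.14].

### API

Orientations are given as a unit quaternion [x, y, z, w].
In Python, from plant import r gives the robot as it stands. The module is installed in compiled form; this text tells all that it offers.
- The arm moves only by the tool drive_tool, never from a script. Its argument "targets" is text: rows parted by semicolons, each of 5 numbers parted by spaces: the closure, from 0 (fully open) to 1 (shut), then the shift along the tool's x, y, z in m, then the turn about the tool's z in degrees. A call has 1 to 12 rows; each row shifts and turns the commanded pose from where the row before left it, along the tool's axes as they then stand; what a row does not reach is not made up. A row lasts 1/12 s, in which the tool goes at most 41.7 mm and 7.16 degrees, less where a joint would pass 70% of its speed; a pose out of reach is approached as far as the arm can. A call is refused whole if a number of a shift passes 0.0417 or a number of a turn 7.16, either way. A call with a gripper value outside its range is refused whole. The fingers move at their own pace and stop on an object; the grip force is fixed at half the most. Time passes only in rows, so rows that do not move let the fingers close. It gives the time, the measured TCP pose, the force and the opening at its end, in the units of the state.
- r.get_obs(): the state, without advancing time (a new reading comes with each control period).
- r.capture(name): name is "side" or "top"; returns a dict with "pixels" (480x640x3 uint8, red, green, blue), "depth" (480x640 float32, m along the optical axis (not along the pixel's ray), 0 where there is no reading), "vertical_fov" (degrees; the focal length in pixels is half the picture's height over the tangent of half this angle, whatever the lens; pixels are square), "cx", "cy" (the principal point, pixels), "k1" (the pictures are not rectified: a ray, as slopes to the right and down, at radius r is drawn at 1 + k1 r^2 times it, then the intrinsics apply), "pose" (4x4, takes a point from camera to world coordinates). Camera axes: x right, y down, z forward; pixel columns grow to the right and rows downward; lengths in m; the calibration is good to about 2 mm. A picture is of the moment at which its call begins.
- r.sign_off(): hands the job in, once; it reports no verdict.
The state is a dict: "time_s": time; "qpos": joint angles; "joint_velocities": joint speeds; "effort": joint torques, N m; "ee_pos": TCP position; "tcp_rot": TCP orientation; "ft_force": force on the tool from outside, world axes, zero at the start; "torque": the same for the moment, N m; "finger_gap": finger opening in m.
Only numpy, scipy, OpenCV 4.12 (cv2) and the standard library are available. Lean on these libraries where they do the work, as an engineer would, in place of code of your own. Each camera call takes 0.05 s, during which the arm holds its last target.

## Working session

There is one attempt and no reset: what is moved stays moved. The work goes in short steps, Python scripts to look and compute and a tool call to move; the robot and the scene stay as the last step left them, time stands still between calls to the robot, and variables do not carry over. Pictures are saved under pics/ and viewed, and the job is handed in when it is done.

Besides the shell and the picture viewer there is one more tool, called after "Call:" as name(argument=value, ...) on one line, values as JSON. drive_tool: Moves the arm, as the interface text tells. Its arguments: {"type":"object","properties":{"targets":{"type":"string"}},"required":["targets"]}

```bash
mkdir -p pics
cat > h.py <<'E'
import numpy as np, cv2
from plant import r
def cap(name,fn=None):
    c=r.capture(name)
    if fn: cv2.imwrite('pics/'+fn,cv2.cvtColor(c['pixels'],cv2.COLOR_RGB2BGR))
    np.savez('last_%s.npz'%name,**c)
    return c
def load(name): return dict(np.load('last_%s.npz'%name))
def K(c):
    f=240/np.tan(np.radians(float(c['vertical_fov']))/2); return f,float(c['cx']),float(c['cy']),float(c['k1'])
def ray(c,u,v):
    f,cx,cy,k1=K(c)
    x=(np.asarray(u,float)-cx)/f;y=(np.asarray(v,float)-cy)/f
    a,b=x.copy(),y.copy()
    for _ in range(30):
        s=1+k1*(a*a+b*b); a=x/s;b=y/s
    return a,b
def cloud(c):
    v,u=np.mgrid[0:480,0:640]
    a,b=ray(c,u,v); d=c['depth']
    P=np.stack([a*d,b*d,d],-1); T=c['pose']
    W=P@T[:3,:3].T+T[:3,3]; W[d<=0]=np.nan
    return W
def onplane(c,u,v,z):
    a,b=ray(c,np.array(u),np.array(v)); T=c['pose']
    D=np.stack([a,b,np.ones_like(a)],-1)@T[:3,:3].T
    t=(z-T[2,3])/D[...,2]
    return T[:3,3]+D*t[...,None]
def proj(c,p):
    T=c['pose'];q=(np.asarray(p)-T[:3,3])@T[:3,:3]
    x=q[...,0]/q[...,2];y=q[...,1]/q[...,2];f,cx,cy,k1=K(c);s=1+k1*(x*x+y*y)
    return np.stack([cx+f*x*s,cy+f*y*s],-1)
E
python3 - <<'E'
from h import *
for n in('top','side'):
    c=cap(n,n+'0.png'); print(n,c['vertical_fov'],c['cx'],c['cy'],c['k1']); print(np.round(c['pose'],3))
print(r.get_obs(), r.finger_overhang)
E
```

```text
top 54.03755480446849 314.84033746610214 243.01615533740912 -0.023579020895122423
[[ 0.024 -0.99   0.14   0.424]
 [-1.    -0.023  0.008 -0.015]
 [-0.005 -0.14  -0.99   0.989]
 [ 0.     0.     0.     1.   ]]
side 51.94944953340435 317.20828100358597 239.78929774320602 -0.030616417218211366
[[ 0.992 -0.061  0.114  0.427]
 [-0.129 -0.513  0.848 -0.914]
 [ 0.007 -0.856 -0.517  0.659]
 [ 0.     0.     0.     1.   ]]
{'time_s': 0.1, 'qpos': array([-1.26899958e+00,  2.76515312e-01,  1.50594682e+00,  3.37665570e-05,
        1.36071100e+00, -1.21012653e-01]), 'joint_velocities': array([ 2.57425050e-04, -5.57436581e-04, -3.36329510e-03,  1.21625980e-03,
       -2.74447054e-03,  7.98007090e-05]), 'effort': array([ 7.77889563e-04, -4.05455625e+01, -2.37779027e+01,  7.01881573e-02,
        2.99313432e-02, -5.64663469e-05]), 'ee_pos': array([ 0.2358342 , -0.52404699,  0.3019243 ]), 'tcp_rot': array([ 8.39737086e-01, -5.42992635e-01, -5.96368261e-04, -5.18739333e-04]), 'ft_force': array([-0.24380032, -0.07698265, -0.41026306]), 'torque': array([ 0.04268789,  0.00991917, -0.00547416]), 'finger_gap': 0.0943022412828299} 0.0972
```

View pics/top0.png

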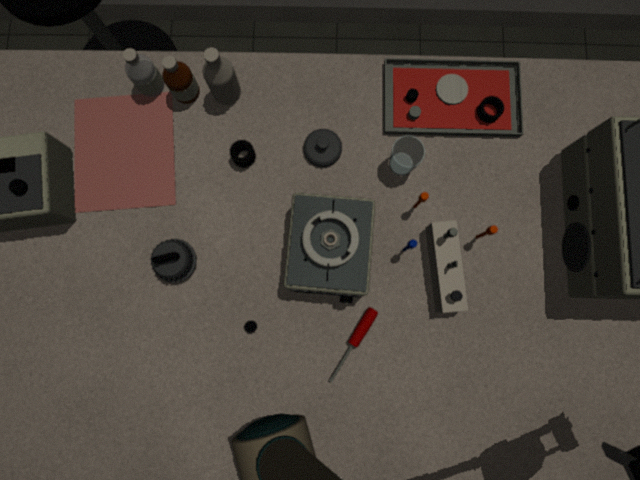

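View pics/side0.png

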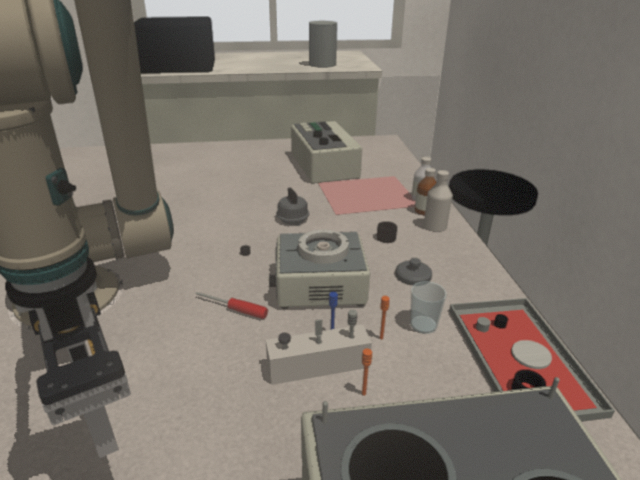

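The top view shows the mill at (331,240), the rack at (449,266) with rods at (452,232), (452,265) and (455,296), and the lid at (173,260) with its bar towards the left. Blue and orange decoys stand around the rack. I'll zoom in and measure.

Run:
```python
from h import *
c=load('top'); W=cloud(c); im=cv2.cvtColor(c['pixels'],cv2.COLOR_RGB2BGR)
im=np.clip(im.astype(float)*1.6,0,255).astype(np.uint8)
A=cv2.resize(im[185:305,275:395],(400,400),interpolation=cv2.INTER_CUBIC)
B=cv2.resize(im[205:325,395:515],(400,400),interpolation=cv2.INTER_CUBIC)
cv2.imwrite('pics/zt.png',np.hstack([A,B]))
D=cv2.resize(im[230:290,145:205],(400,400),interpolation=cv2.INTER_CUBIC)
s=load('side'); si=cv2.cvtColor(s['pixels'],cv2.COLOR_RGB2BGR); si=np.clip(si*1.6,0,255).astype(np.uint8)
Ee=cv2.resize(si[285:405,255:415],(533,400),interpolation=cv2.INTER_CUBIC)
cv2.imwrite('pics/zs.png',np.hstack([D,Ee])[:, :800] if 0 else cv2.resize(np.hstack([D,Ee]),(800,343)))
for n,cc in(('top',c),('side',s)):
    w=cloud(cc); m=np.isfinite(w[...,2])
    bench=m&(abs(w[...,2])<.015)&(w[...,0]>.2)&(w[...,0]<.8)&(abs(w[...,1])<.4)
    P=w[bench]; A_=np.c_[P[:,:2],np.ones(len(P))]; print(n,'bench plane',np.linalg.lstsq(A_,P[:,2],rcond=None)[0], np.median(P[:,2]))
    # region report
    def rep(lbl,zlo,zhi,xc,yc,R):
        k=m&(w[...,2]>zlo)&(w[...,2]<zhi)&(np.hypot(w[...,0]-xc,w[...,1]-yc)<R)
        p=w[k]; 
        if len(p): 
            rect=cv2.minAreaRect(p[:,:2].astype(np.float32)*1000)
            print(n,lbl,len(p),'mean',p.mean(0).round(4),'med z',np.median(p[:,2]).round(4),'rect',np.round(rect[0],1),np.round(rect[1],1),round(rect[2],1))
    for lbl,u,v in(('mill',331,240),('rack',449,266),('lid',173,260)):
        x=onplane(c,u,v,.08); print(lbl,x)
        rep(lbl,.03,.2,x[0],x[1],.14 if lbl!='lid' else .07)
        if lbl=='mill': rep('collar',.112,.125,x[0],x[1],.07); rep('deck',.092,.104,x[0],x[1],.14)
        if lbl=='rack': rep('racktop',.054,.064,x[0],x[1],.12)
        if lbl=='lid': rep('bar',.08,.095,x[0],x[1],.07); rep('hood',.02,.05,x[0],x[1],.07)
```

```text
top bench plane [ 1.56659637e-04 -5.43948039e-04 -3.23948498e-07] 2.283897510779731e-05
mill [ 0.55977582 -0.03830893  0.08      ]
top mill 8355 mean [ 0.5464 -0.0345  0.0982] med z 0.097 rect [544.8 -34.4] [164.4 207.4] 86.2
top collar 1113 mean [ 0.557  -0.035   0.1177] med z 0.1178 rect [557.5 -35.4] [104.7 105.1] 1.4
top deck 5974 mean [ 0.549  -0.0346  0.097 ] med z 0.097 rect [552.6 -34.2] [158.4 183.6] 87.0
rack [ 0.514067   -0.26794529  0.08      ]
top rack 2837 mean [ 0.5208 -0.2702  0.0637] med z 0.0602 rect [ 531.4 -257.4] [156.4 197.1] 72.0
top racktop 2060 mean [ 0.516  -0.2725  0.06  ] med z 0.0601 rect [ 519.4 -300. ] [178.2 106.7] 5.2
lid [0.51339386 0.26852869 0.08      ]
top lid 1291 mean [0.5168 0.2791 0.0582] med z 0.0564 rect [518.4 284.2] [81.  80.7] 66.7
top bar 162 mean [0.5194 0.2843 0.0863] med z 0.0864 rect [519.7 285. ] [12.3 48.8] 15.2
top hood 407 mean [0.5111 0.2636 0.0329] med z 0.0307 rect [517.9 282.5] [84.5 88.9] 66.7
side bench plane [-9.63977074e-05  1.66043955e-03  1.76721040e-03] 0.0013364918525998748
mill [ 0.55977582 -0.03830893  0.08      ]
side mill 6095 mean [ 0.5466 -0.0758  0.0869] med z 0.0972 rect [544.2 -38.6] [163.8 208.9] 86.6
side collar 717 mean [ 0.5581 -0.0412  0.1181] med z 0.1188 rect [558.4 -36.3] [105.3 106.8] 17.6
side deck 2487 mean [ 0.547  -0.0547  0.0983] med z 0.0985 rect [553.9 -37.6] [161.  183.8] 86.5
rack [ 0.514067   -0.26794529  0.08      ]
side rack 4109 mean [ 0.5232 -0.2827  0.062 ] med z 0.0609 rect [ 530.3 -259.1] [156.2 202.5] 72.4
side racktop 2181 mean [ 0.5169 -0.2783  0.0607] med z 0.0611 rect [ 521.  -259.9] [144.5 183.6] 74.1
lid [0.51339386 0.26852869 0.08      ]
side lid 590 mean [0.5179 0.2687 0.0553] med z 0.0563 rect [519.8 280.2] [78.1 75.9] 34.0
side bar 52 mean [0.5188 0.2815 0.0869] med z 0.0875 rect [519.6 284.8] [12.2 49.7] 16.1
side hood 364 mean [0.5168 0.2571 0.0338] med z 0.0335 rect [516.9 267.3] [56.9 90.9] 82.4
```

View pics/zt.png

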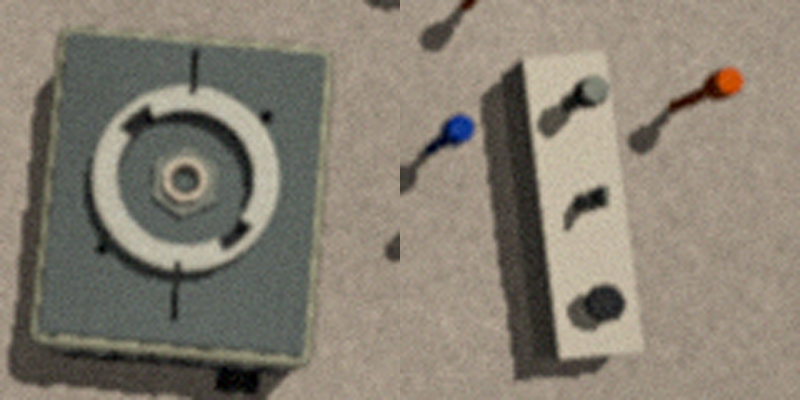

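View pics/zs.png

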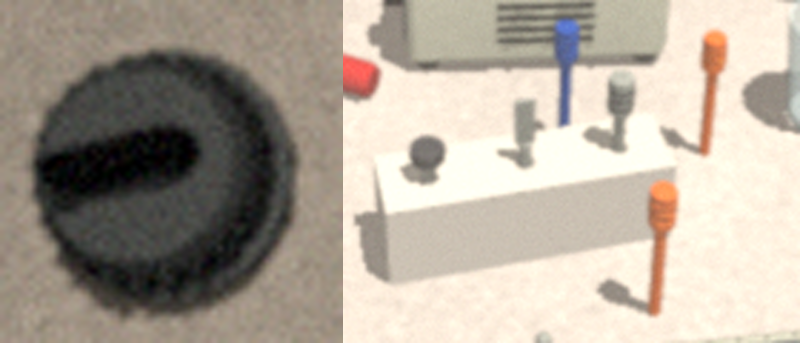

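The ridged steel pestle is in the rack's +x hole, at (452,232) in the top view. The collar's index lines and slots are clearly visible. Next are the fine measurements.

```bash
cat > meas.py <<'E'
from h import *
from scipy.optimize import least_squares
for n in('top','side'):
    c=load(n); w=cloud(c); m=np.isfinite(w[...,2]); g=c['pixels'].mean(-1)
    print('==',n)
    # collar
    k=m&(w[...,2]>.113)&(w[...,2]<.124)&(np.hypot(w[...,0]-.558,w[...,1]+.036)<.065)
    p=w[k][:,:2]
    hull=cv2.convexHull((p*1000).astype(np.float32))[:,0]
    f=least_squares(lambda q:np.hypot(hull[:,0]-q[0],hull[:,1]-q[1])-q[2],[558,-36,53]); print('collar hull',f.x.round(2))
    # deck yaw
    k=m&(w[...,2]>.09)&(w[...,2]<.104)&(np.hypot(w[...,0]-.55,w[...,1]+.036)<.15)
    print('deck',cv2.minAreaRect((w[k][:,:2]*1000).astype(np.float32)))
    # dark pixels on deck: index lines
    dk=k&(g<np.median(g[k])*.5)&(abs(w[...,1]+.036)<.02)
    P=onplane(c,*np.nonzero(dk)[::-1],.098); 
    rr=np.hypot(P[:,0]-.558,P[:,1]+.036); P=P[(rr<.095)&(rr>.054)]
    if len(P)>5:
        hi=P[P[:,0]>.558].mean(0);lo=P[P[:,0]<.558].mean(0); print('index',len(P),hi.round(4),lo.round(4),np.degrees(np.arctan2(hi[1]-lo[1],hi[0]-lo[0])))
    # rack
    k=m&(w[...,2]>.055)&(w[...,2]<.066)&(np.hypot(w[...,0]-.514,w[...,1]+.268)<.115)
    l=cv2.connectedComponents(k.astype(np.uint8))
    lab=l[1]; b=max(range(1,l[0]),key=lambda i:(lab==i).sum()); kk=lab==b
    print('rack',cv2.minAreaRect((w[kk][:,:2]*1000).astype(np.float32)))
    # tall things around rack
    k=(m&(w[...,2]>.075)&(np.abs(w[...,0]-.54)<.13)&(w[...,1]<-.13)&(w[...,1]>-.36)).astype(np.uint8)
    nc,lab,st,ce=cv2.connectedComponentsWithStats(k)
    for i in range(1,nc):
        q=w[lab==i]
        if len(q)<8: continue
        zt=np.percentile(q[:,2],90); t=q[q[:,2]>zt-.006]
        print('tall',ce[i].round(),len(q),'ztop',zt.round(4),'xy',t[:,:2].mean(0).round(4), 'rgb',c['pixels'][lab==i].mean(0).round())
    # bar
    k=m&(w[...,2]>.083)&(w[...,2]<.095)&(np.hypot(w[...,0]-.519,w[...,1]-.285)<.05)
    q=(w[k][:,:2]*1000); mu=q.mean(0); U,S,V=np.linalg.svd(q-mu); print('bar',cv2.minAreaRect(q.astype(np.float32)),mu,np.degrees(np.arctan2(V[0,1],V[0,0])))
    k=m&(w[...,2]>.01)&(w[...,2]<.062)&(np.hypot(w[...,0]-.519,w[...,1]-.285)<.06)
    for zl,zh in((.013,.03),(.05,.062)):
        kk=k&(w[...,2]>zl)&(w[...,2]<zh);q=w[kk][:,:2]*1000;hull=cv2.convexHull(q.astype(np.float32))[:,0]
        f=least_squares(lambda q:np.hypot(hull[:,0]-q[0],hull[:,1]-q[1])-q[2],[519,285,46],loss='soft_l1'); print('lid circ',zl,f.x.round(1),len(q))
E
python3 meas.py
```

```text
== top
collar hull [557.36 -35.17  52.71]
deck ((549.7929077148438, -69.92584991455078), (231.07858276367188, 185.78005981445312), 86.28267669677734)
index 32 [ 0.6266 -0.0404  0.098 ] [ 0.499  -0.0301  0.098 ] -4.629656792353581
rack ((517.043701171875, -273.8979187011719), (178.62100219726562, 51.969451904296875), 6.302493572235107)
tall [423. 197.] 83 ztop 0.1009 xy [ 0.647  -0.2163] rgb [91. 43. 15.]
tall [492. 230.] 92 ztop 0.101 xy [ 0.5846 -0.3492] rgb [87. 40. 15.]
tall [451. 233.] 89 ztop 0.116 xy [ 0.5757 -0.2666] rgb [58. 58. 52.]
tall [411. 244.] 74 ztop 0.1012 xy [ 0.5537 -0.1932] rgb [20. 32. 67.]
tall [454. 263.] 46 ztop 0.1096 xy [ 0.518  -0.2736] rgb [47. 46. 41.]
tall [456. 295.] 109 ztop 0.0859 xy [ 0.4582 -0.2801] rgb [36. 35. 34.]
bar ((519.7921752929688, 284.9906005859375), (12.214563369750977, 48.728702545166016), 14.777697563171387) [519.57577522 284.36824142] -74.82942453275696
lid circ 0.013 [518.8 284.1  44.9] 265
lid circ 0.05 [518.8 284.6  37.6] 868
== side
collar hull [558.1  -35.97  53.52]
deck ((553.189697265625, -37.68999481201172), (160.84527587890625, 186.81869506835938), 86.58782958984375)
rack ((516.97998046875, -273.03759765625), (180.66192626953125, 54.973941802978516), 6.155290603637695)
tall [333. 299.] 124 ztop 0.1011 xy [ 0.5547 -0.1956] rgb [ 60.  70. 101.]
tall [385. 303.] 125 ztop 0.1013 xy [ 0.6477 -0.2189] rgb [141.  89.  64.]
tall [352. 319.] 167 ztop 0.1164 xy [ 0.5762 -0.2688] rgb [102. 100.  93.]
tall [319. 327.] 111 ztop 0.1083 xy [ 0.5176 -0.2742] rgb [104. 102.  95.]
tall [284. 338.] 125 ztop 0.0863 xy [ 0.457  -0.2819] rgb [84. 80. 77.]
tall [367. 357.] 167 ztop 0.1016 xy [ 0.5851 -0.3507] rgb [143.  90.  64.]
bar ((519.6141357421875, 284.82196044921875), (12.156328201293945, 49.6636848449707), 16.09427833557129) [518.82466433 282.28567468] -75.40852993475103
lid circ 0.013 [519.  283.5  45. ] 177
lid circ 0.05 [519.7 282.   37.3] 272
```

Run:
```python
from h import *
import scipy.ndimage as nd
c=load('top'); g=c['pixels'].astype(float).mean(-1)
# rectified ortho image at deck plane, centred at mill axis
def ortho(z,cx,cy,half,step):
    a=np.arange(-half,half,step); X,Y=np.meshgrid(cx+a,cy+a,indexing='ij')
    uv=proj(c,np.stack([X,Y,np.full_like(X,z)],-1))
    return nd.map_coordinates(g,[uv[...,1],uv[...,0]],order=1),a
o,a=ortho(.098,.5577,-.0355,.1,.0005)
# darkness centroid across y for each x row, near line
for z,lo,hi in((.098,.057,.085),(.118,.040,.052)):
  o,a=ortho(z,.5577,-.0355,.1,.0005); pts=[]
  for sgn in(1,-1):
    for i,x in enumerate(a):
        if not(lo<x*sgn<hi):continue
        j=abs(a-(-.065*x))<.008; row=o[i,j]; yy=a[j]; d=np.clip(np.median(row)-row-4,0,None)
        if d.sum()>15: pts.append((x,(d*yy).sum()/d.sum()))
  pts=np.array(pts); p=np.polyfit(pts[:,0],pts[:,1],1); print(z,len(pts),'yaw',np.degrees(np.arctan(p[0])),'offset',p[1],'res',np.std(pts[:,1]-np.polyval(p,pts[:,0])), pts[pts[:,0]>0].mean(0),pts[pts[:,0]<0].mean(0))
# housing edges: brightness-based minAreaRect at deck z via depth mask>0.085
w=cloud(c)
for n in('top','side'):
    cc=load(n);w=cloud(cc);k=(w[...,2]>.088)&(np.abs(w[...,0]-.55)<.13)&(np.abs(w[...,1]+.036)<.1)
    k=nd.binary_opening(k,iterations=2)
    P=w[k]; 
    # side edges (y = +-82): extreme y per x bin
    for s in(1,-1):
        xs,ys=[],[]
        for x in np.arange(.475,.63,.004):
            q=P[abs(P[:,0]-x)<.002]
            if len(q)>5: xs.append(x);ys.append((q[:,1]*s).max()*s)
        p=np.polyfit(xs,ys,1); r_=np.array(ys)-np.polyval(p,xs); kk=abs(r_)<.003; p=np.polyfit(np.array(xs)[kk],np.array(ys)[kk],1); print(n,'edge',s,np.degrees(np.arctan(p[0])))
    for s in(1,-1):
        xs,ys=[],[]
        for y in np.arange(-.1,.03,.004):
            q=P[abs(P[:,1]-y)<.002]
            if len(q)>5: ys.append(y);xs.append((q[:,0]*s).max()*s)
        p=np.polyfit(ys,xs,1); print(n,'fb',s,-np.degrees(np.arctan(p[0])))
```

```text
0.098 94 yaw -3.68708553057028 offset -0.00023701263601905468 res 0.0003212589767311786 [ 0.06875    -0.00469174] [-0.06875     0.00421878]
0.118 24 yaw -3.924110841812763 offset -3.1321457300015815e-06 res 0.00010189950437795084 [ 0.04925    -0.00338351] [-0.04875     0.00334237]
top edge 1 -3.5252433228936884
top edge -1 -3.548870478188345
top fb 1 -3.6385720535117727
top fb -1 -2.8156525471140914
side edge 1 0.9557215056355005
side edge -1 -3.6669372278047168
side fb 1 -2.948476686875075
side fb -1 -4.854764860260854<stdin>:31: RankWarning: Polyfit may be poorly conditioned
```

```bash
cat > p.py <<'E'
import sys
from h import *
from scipy.spatial.transform import Rotation as Ro
def yaw(R): return np.degrees(np.arctan2(R[1,0],R[0,0]))
def plan(x,y,z,yw=None):
    o=r.get_obs();R=Ro.from_quat(o['tcp_rot']).as_matrix();d=np.array([x,y,z])-o['ee_pos']
    print('at',o['ee_pos'].round(4),'yaw',yaw(R).round(2),'zaxis',R[:,2].round(4),'gap',round(float(o['finger_gap']),4),'F',o['ft_force'].round(1),'T',o['torque'].round(3),'t',round(o['time_s'],2),'q',o['qpos'].round(2))
    s=R.T@d
    print('tool shift mm',(s*1000).round(1),'rows>=',np.linalg.norm(s)/.0417)
    if yw is not None: print('turn deg',round((yaw(R)-yw+90)%180-90,2))
if __name__=='__main__':
    a=[float(v) for v in sys.argv[1:]]; plan(*a)
E
python3 p.py .5764 -.267 .237 -83.8
```

```text
at [ 0.2358 -0.524   0.3019] yaw -65.78 zaxis [-4.0e-04  1.5e-03 -1.0e+00] gap 0.0943 F [-0.2 -0.1 -0.4] T [ 0.043  0.01  -0.005] t 0.1 q [-1.27  0.28  1.51  0.    1.36 -0.12]
tool shift mm [ -94.6 -416.    65.2] rows>= 10.34997605710086
turn deg 18.02
```

Call:
drive_tool(targets="0.4 -0.0079 -0.0347 0.0054 0;0.4 -0.0079 -0.0347 0.0054 0;0.4 -0.0079 -0.0347 0.0054 0;0.4 -0.0079 -0.0347 0.0054 0;0.4 -0.0079 -0.0347 0.0054 0;0.4 -0.0079 -0.0347 0.0054 0;0.4 -0.0079 -0.0347 0.0054 0;0.4 -0.0079 -0.0347 0.0054 0;0.4 -0.0079 -0.0347 0.0054 0;0.4 -0.0079 -0.0347 0.0054 6;0.4 -0.0079 -0.0347 0.0054 6;0.4 -0.0079 -0.0347 0.0054 6")

```text
time_s: 1.1
ee_pos: [0.5834, -0.2745, 0.2373]
tcp_rot: [0.743, -0.669, -0.001, 0.0]
ft_force: [0.5, -0.9, 0.1]
finger_gap: 0.0565
```

```bash
python3 p.py .5764 -.267 .187 -83.8
```

```text
at [ 0.5834 -0.2745  0.2373] yaw -84.04 zaxis [-1.3e-03  9.0e-04 -1.0e+00] gap 0.0565 F [ 0.5 -0.9  0.1] T [-0.04  -0.04  -0.001] t 1.1 q [-0.55  0.42  1.45  0.    1.27  0.92]
tool shift mm [-8.2  6.2 50.3] rows>= 1.230362569589626
turn deg -0.24
```

Call:
drive_tool(targets="0.4 -0.0041 0.0031 0.005 0;0.4 -0.0041 0.0031 0.005 0;0.4 0 0 0 0")

```text
time_s: 1.35
ee_pos: [0.5737, -0.2679, 0.226]
tcp_rot: [0.745, -0.667, -0.003, 0.001]
ft_force: [-0.5, -0.4, 0.7]
finger_gap: 0.0563
```

```bash
python3 p.py .5764 -.267 .187 -83.8
python3 - <<'E'
from h import *
c=cap('top','t1.png');s=cap('side','s1.png')
f=lambda c,u,v,h=60:cv2.resize(cv2.cvtColor(np.clip(c['pixels']*1.6,0,255).astype(np.uint8),cv2.COLOR_RGB2BGR)[v-h:v+h,u-h:u+h],(400,400),interpolation=cv2.INTER_CUBIC)
cv2.imwrite('pics/z1.png',np.hstack([f(c,452,235),f(s,352,300)]))
E
```

```text
at [ 0.5737 -0.2679  0.226 ] yaw -83.67 zaxis [-0.0048  0.0022 -1.    ] gap 0.0563 F [-0.5 -0.4  0.7] T [0.121 0.002 0.012] t 1.35 q [-0.55  0.41  1.49 -0.    1.24  0.91]
tool shift mm [-0.5 -3.  39. ] rows>= 0.9378483573636968
turn deg 0.13
```

View pics/z1.png

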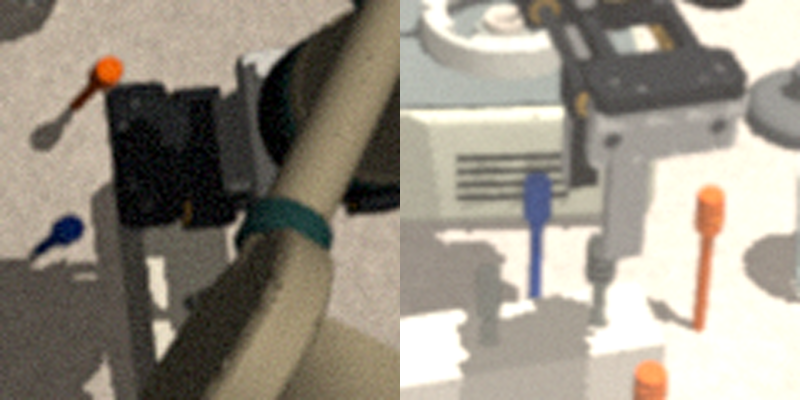

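```bash
python3 - <<'E'
from h import *
s=load('side'); W=cloud(s)
print('proj tip -y', proj(s,np.array([.5732,-.2679-.0345,.13])), 'pestle head', proj(s,np.array([.5764,-.267,.115])))
k=(W[...,1]<-.285)&(W[...,1]>-.33)&(abs(W[...,0]-.575)<.04)&(W[...,2]>.12)&(W[...,2]<.175)
p=W[k]; print(len(p)); 
for z in np.arange(.12,.175,.008):
    q=p[abs(p[:,2]-z)<.004]
    if len(q): print(z.round(3),np.percentile(q[:,0],[3,50,97]).round(4),np.percentile(q[:,1],[3,50]).round(4),len(q))
k=(abs(W[...,1]+.267)<.012)&(abs(W[...,0]-.576)<.014)&(W[...,2]>.09)&(W[...,2]<.12); print(W[k].mean(0),k.sum())
E
python3 p.py .5764 -.267 .187 -83.8
```

```text
proj tip -y [354.93694149 318.94918148] pestle head [352.36912996 312.1926401 ]
236
0.128 [0.5789 0.5789 0.5789] [-0.2992 -0.2992] 1
0.136 [0.5683 0.571  0.5851] [-0.3084 -0.3059] 12
0.144 [0.5679 0.5763 0.5866] [-0.3106 -0.3084] 43
0.152 [0.5682 0.576  0.5876] [-0.3112 -0.3089] 59
0.16 [0.5684 0.578  0.587 ] [-0.3107 -0.3087] 48
0.168 [0.5682 0.5765 0.5865] [-0.3109 -0.3088] 49
[ 0.57405427 -0.27148514  0.10432727] 97
at [ 0.5742 -0.2694  0.2277] yaw -83.79 zaxis [-1.5e-03  1.0e-04 -1.0e+00] gap 0.0565 F [ 0.5 -0.5  0.7] T [ 0.087 -0.006  0.005] t 1.45 q [-0.55  0.41  1.49 -0.    1.24  0.91]
tool shift mm [-2.2 -2.5 40.7] rows>= 0.9780852469826511
turn deg 0.01
```

Pads match the camera's world to about 1 mm, so I'll descend and grip.

Call:
drive_tool(targets="0.4 -0.001 -0.0012 0.008 0;0.4 -0.001 -0.0012 0.008 0;0.4 0 0 0.008 0;0.4 0 0 0.008 0;0.4 0 0 0.0085 0;0.4 0 0 0 0;0.4 0 0 0 0")

```text
time_s: 2.03
ee_pos: [0.5774, -0.2667, 0.1864]
tcp_rot: [0.744, -0.668, -0.001, 0.0]
ft_force: [-0.1, 0.8, -0.0]
finger_gap: 0.0563
```

```bash
python3 p.py .5764 -.267 .187 -83.8
```

```text
at [ 0.5774 -0.2667  0.1864] yaw -83.78 zaxis [-1.6e-03  9.0e-04 -1.0e+00] gap 0.0563 F [-0.1  0.8 -0. ] T [ 0.028 -0.014 -0.033] t 2.03 q [-0.54  0.45  1.54 -0.    1.16  0.92]
tool shift mm [ 0.2  1.1 -0.6] rows>= 0.02976420654475968
turn deg 0.02
```

Call:
drive_tool(targets="1 0 0.001 0 0;1 0 0 0 0;1 0 0 0 0;1 0 0 0 0;1 0 0 0 0;1 0 0 0 0;1 0 0 0 0")

```text
time_s: 2.62
ee_pos: [0.5769, -0.2669, 0.1875]
tcp_rot: [0.744, -0.668, 0.0, -0.0]
ft_force: [0.7, -0.2, 0.8]
finger_gap: 0.0152
```

```bash
python3 p.py .5764 -.267 .187 -83.8
```

```text
at [ 0.5769 -0.2669  0.1875] yaw -83.77 zaxis [ 2.e-04 -1.e-04 -1.e+00] gap 0.0152 F [ 0.7 -0.2  0.8] T [0.003 0.044 0.037] t 2.62 q [-0.54  0.44  1.54  0.    1.16  0.92]
tool shift mm [0.  0.5 0.5] rows>= 0.016902401191741155
turn deg 0.03
```

Call:
drive_tool(targets="1 0 0 -0.006 0;1 0 0 -0.01 0;1 0 0 -0.01 0;1 0 0 -0.012 0;1 0 0 -0.012 0;1 0 0 -0.015 0;1 0 0 -0.015 0;1 0 0 -0.015 0;1 0 0 -0.015 0;1 0 0 -0.015 0;1 0 0 -0.005 0;1 0 0 0 0")

```text
time_s: 3.62
ee_pos: [0.5774, -0.2673, 0.32]
tcp_rot: [0.744, -0.668, 0.002, -0.0]
ft_force: [0.5, 0.8, -1.9]
finger_gap: 0.0151
```

```bash
python3 - <<'E'
from h import *
s=cap('side','s2.png');f=lambda c,u,v,h=80:cv2.resize(cv2.cvtColor(np.clip(c['pixels']*1.6,0,255).astype(np.uint8),cv2.COLOR_RGB2BGR)[v-h:v+h,u-h:u+h],(600,600),interpolation=cv2.INTER_CUBIC)
cv2.imwrite('pics/z2.png',f(s,352,260))
print(proj(s,np.array([.5764,-.267,.14])))
E
python3 p.py .5577 -.0356 .310 -83.8
```

```text
[353.0263081 300.7044895]
at [ 0.5769 -0.267   0.3185] yaw -83.77 zaxis [ 0.0018 -0.0011 -1.    ] gap 0.0149 F [-0.9  0.6 -0.7] T [ 0.058 -0.004 -0.035] t 3.67 q [-0.54  0.36  1.34 -0.    1.44  0.92]
tool shift mm [-232.1   -5.9    8.2] rows>= 5.5719508353348
turn deg 0.03
```

View pics/z2.png

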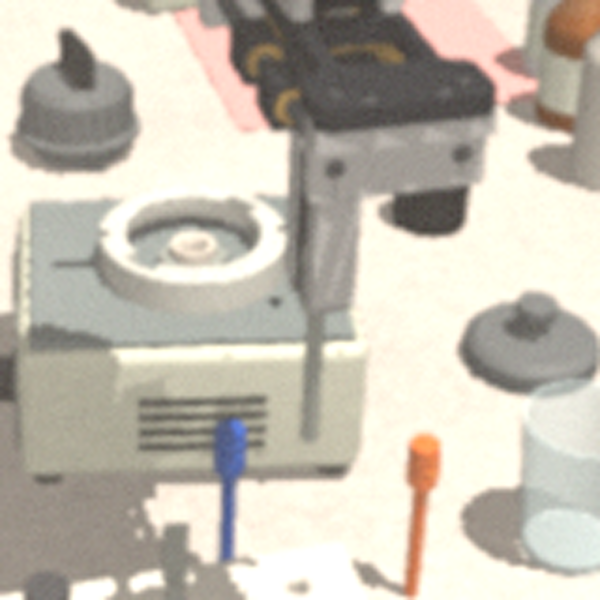

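Run:
```python
from h import *
s=load('side');W=cloud(s)
k=(abs(W[...,0]-.577)<.02)&(abs(W[...,1]+.268)<.02)&(W[...,2]>.14)&(W[...,2]<.215)
for z in np.arange(.144,.216,.008):
    q=W[k&(abs(W[...,2]-z)<.004)]
    if len(q): print(z.round(3),len(q),q.mean(0).round(4))
g=s['pixels'].mean(-1)
for z in (.15,.17,.19):
    u,v=proj(s,np.array([.5769,-.267,z])); v=int(round(v)); print(z,u,g[v,int(u)-8:int(u)+9].round())
```

```text
0.152 11 [ 0.5769 -0.2702  0.1526]
0.16 15 [ 0.5772 -0.2709  0.1595]
0.168 20 [ 0.5778 -0.2705  0.1678]
0.176 22 [ 0.5773 -0.2707  0.1766]
0.184 19 [ 0.5765 -0.2705  0.1849]
0.192 18 [ 0.577  -0.2705  0.192 ]
0.2 19 [ 0.5774 -0.2705  0.2001]
0.208 19 [ 0.5775 -0.2709  0.2081]
0.15 353.5862809004442 [117. 118. 118. 119. 118. 117. 110.  98.  90.  90.  95. 102. 113. 119.
 118. 119. 120.]
0.17 354.1362292022428 [120. 122. 123. 120. 121. 118. 107.  87.  87.  90.  98. 107. 119. 121.
 120. 123. 121.]
0.19 354.69945764249564 [122. 124. 126. 124. 124. 123. 113.  91.  82.  84.  84.  93. 113. 121.
 122. 123. 123.]
```

Call:
drive_tool(targets="1 -0.015 -0.0005 0 0;1 -0.03 -0.0008 0 0;1 -0.03 -0.0008 0 0;1 -0.03 -0.0008 0 0;1 -0.03 -0.0008 0 0;1 -0.03 -0.0008 0 0;1 -0.03 -0.0008 0 0;1 -0.0221 -0.0004 0 0;1 -0.01 -0.0002 0 0;1 -0.005 0 0 0;1 0 0 0 0;1 0 0 0 0")

```text
time_s: 4.67
ee_pos: [0.5575, -0.0361, 0.317]
tcp_rot: [0.744, -0.668, 0.0, 0.001]
ft_force: [-0.1, -0.1, -0.0]
finger_gap: 0.0156
```

```bash
python3 p.py .5578 -.0357 .282 -83.8
```

```text
at [ 0.5575 -0.0361  0.317 ] yaw -83.78 zaxis [-5.e-04 -9.e-04 -1.e+00] gap 0.0156 F [-0.1 -0.1 -0. ] T [0.022 0.039 0.002] t 4.67 q [-0.19  0.24  1.51 -0.    1.38  1.27]
tool shift mm [-0.4 -0.4 35. ] rows>= 0.8393299906207436
turn deg 0.02
```

Call:
drive_tool(targets="1 -0.0004 -0.0004 0.005 0;1 0 0 0.008 0;1 0 0 0.008 0;1 0 0 0.006 0;1 0 0 0.006 0;1 0 0 0.006 0;1 0 0 0.006 0;1 0 0 0 0")

```text
time_s: 5.33
ee_pos: [0.5572, -0.0351, 0.2708]
tcp_rot: [0.744, -0.668, -0.001, 0.001]
ft_force: [-0.3, 0.6, 0.1]
finger_gap: 0.0154
```

```bash
python3 p.py .5578 -.0357 .22 -83.8
```

```text
at [ 0.5572 -0.0351  0.2708] yaw -83.78 zaxis [-2.6e-03  4.0e-04 -1.0e+00] gap 0.0154 F [-0.3  0.6  0.1] T [-0.    -0.055 -0.05 ] t 5.33 q [-0.19  0.27  1.59 -0.    1.28  1.27]
tool shift mm [ 0.7 -0.6 50.8] rows>= 1.2179711936533983
turn deg 0.02
```

No force so far, and the tip is below the mouth plane. Continuing down.

Call:
drive_tool(targets="1 0 0 0.005 0;1 0 0 0.005 0;1 0 0 0.005 0;1 0 0 0.005 0;1 0 0 0.005 0;1 0 0 0 0")

```text
time_s: 5.83
ee_pos: [0.5573, -0.035, 0.2461]
tcp_rot: [0.744, -0.668, -0.001, 0.001]
ft_force: [-0.7, -0.3, -1.2]
finger_gap: 0.0151
```

```bash
python3 p.py .5578 -.0357 .22 -83.8
```

```text
at [ 0.5573 -0.035   0.2461] yaw -83.77 zaxis [-2.1e-03  3.0e-04 -1.0e+00] gap 0.0151 F [-0.7 -0.3 -1.2] T [0.06  0.001 0.012] t 5.83 q [-0.19  0.29  1.63 -0.    1.22  1.27]
tool shift mm [ 0.8 -0.5 26.1] rows>= 0.6262709448671019
turn deg 0.03
```

Call:
drive_tool(targets="1 0 0 0.005 0;1 0 0 0.005 0;1 0 0 0.005 0;1 0 0 0.004 0;1 0 0 0.003 0;1 0 0 0 0")

```text
time_s: 6.33
ee_pos: [0.5575, -0.0351, 0.2245]
tcp_rot: [0.744, -0.668, -0.001, 0.0]
ft_force: [-1.0, 0.0, -0.4]
finger_gap: 0.0157
```

```bash
python3 p.py .5578 -.0357 .22 -83.8
```

```text
at [ 0.5575 -0.0351  0.2245] yaw -83.78 zaxis [-1.5e-03  2.0e-04 -1.0e+00] gap 0.0157 F [-1.   0.  -0.4] T [ 0.036 -0.046  0.027] t 6.33 q [-0.19  0.31  1.66 -0.    1.17  1.27]
tool shift mm [ 0.6 -0.3  4.5] rows>= 0.10920028344144278
turn deg 0.02
```

Call:
drive_tool(targets="1 0 0 0.002 0;1 0 0 0.0015 0;1 0 0 0.0015 0;1 0 0 0.001 0;1 0 0 0 0")

```text
time_s: 6.75
ee_pos: [0.5583, -0.0351, 0.2204]
tcp_rot: [0.744, -0.668, 0.001, -0.0]
ft_force: [-0.8, -0.3, 4.6]
finger_gap: 0.0152
```

```bash
python3 p.py .5578 -.0357 .22 -83.8
```

```text
at [ 0.5583 -0.0351  0.2204] yaw -83.77 zaxis [ 1.6e-03 -3.0e-04 -1.0e+00] gap 0.0152 F [-0.8 -0.3  4.6] T [ 0.082  0.253 -0.014] t 6.75 q [-0.19  0.31  1.67 -0.    1.16  1.27]
tool shift mm [0.5 0.5 0.4] rows>= 0.020086108295337853
turn deg 0.03
```

Call:
drive_tool(targets="1 0 0 0.001 0;1 0 0 0.001 0;1 0 0 0 0")

```text
time_s: 7.0
ee_pos: [0.5587, -0.0352, 0.2202]
tcp_rot: [0.744, -0.668, 0.002, -0.001]
ft_force: [-2.0, -0.1, 12.9]
finger_gap: 0.0156
```

```bash
python3 p.py .5578 -.0357 .22 -83.8
```

```text
at [ 0.5587 -0.0352  0.2202] yaw -83.78 zaxis [ 3.9e-03 -6.0e-04 -1.0e+00] gap 0.0156 F [-2.  -0.1 12.9] T [0.208 0.597 0.025] t 7.0 q [-0.19  0.31  1.67  0.    1.16  1.27]
tool shift mm [0.4 1.  0.1] rows>= 0.026231367880740483
turn deg 0.02
```

The pestle is on the floor: force rises with no travel and the TCP is at 0.220 as predicted. I'll relieve the push, release and rise.

Call:
drive_tool(targets="1 0 0 -0.002 0;0.4 0 0 0 0;0.4 0 0 0 0;0.4 0 0 0 0;0.4 0 0 0 0;0.4 0 0 -0.006 0;0.2 0 0 -0.02 0;0 0 0 -0.03 0;0 0 0 -0.03 0;0 0 0 -0.02 0;0 0 0 0 0")

```text
time_s: 7.92
ee_pos: [0.5599, -0.0354, 0.3305]
tcp_rot: [0.744, -0.668, 0.004, -0.003]
ft_force: [0.1, 0.2, 0.1]
finger_gap: 0.0788
```

```bash
python3 p.py .5195 .2848 .30 15.0
python3 - <<'E'
from h import *
s=cap('side','s3.png');f=lambda c,u,v,h=60:cv2.resize(cv2.cvtColor(np.clip(c['pixels']*1.6,0,255).astype(np.uint8),cv2.COLOR_RGB2BGR)[v-h:v+h,u-h:u+h],(500,500),interpolation=cv2.INTER_CUBIC)
cv2.imwrite('pics/z3.png',f(s,322,245))
W=cloud(s);k=(np.hypot(W[...,0]-.558,W[...,1]+.036)<.02)&(W[...,2]>.125)&(W[...,2]<.16);p=W[k];print(len(p),p.mean(0),np.percentile(p[:,2],[50,95,100]))
E
```

```text
at [ 0.5599 -0.0354  0.3305] yaw -83.77 zaxis [ 0.0096 -0.0018 -1.    ] gap 0.0788 F [0.1 0.2 0.1] T [ 0.023  0.029 -0.01 ] t 7.92 q [-0.19  0.24  1.49 -0.    1.4   1.27]
tool shift mm [-322.8    5.7   29.5] rows>= 7.774814571621564
turn deg 81.23
99 [ 0.55798284 -0.03983101  0.1398987 ] [0.14099415 0.15029253 0.15098405]
```

View pics/z3.png

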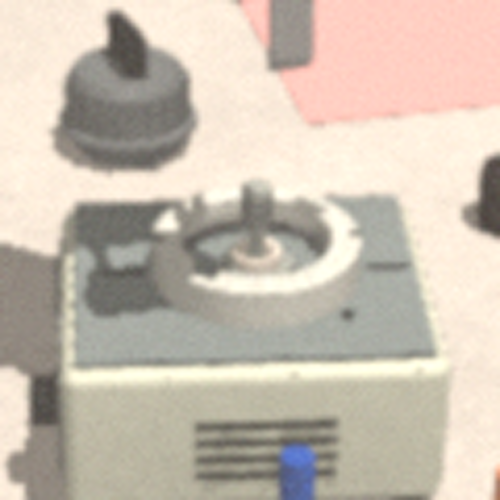

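The pestle stands upright in the vial with its head about 148 mm high. Now to the lid.

Call:
drive_tool(targets="0 -0.02 0.0003 0 0;0 -0.036 0.0006 0 0;0 -0.036 0.0006 0 0;0 -0.036 0.0006 0 0;0 -0.036 0.0006 0 0;0 -0.036 0.0006 0 0;0 -0.036 0.0006 0 0;0 -0.036 0.0006 0 0;0 -0.036 0.0006 0 0;0 -0.0148 0.0005 0 0;0 0 0 0 -7.1;0 0 0 0 -7.1")

```text
time_s: 8.97
ee_pos: [0.5165, 0.286, 0.3234]
tcp_rot: [0.824, -0.567, -0.001, 0.002]
ft_force: [-0.3, -0.3, -0.2]
finger_gap: 0.0937
```

Call:
drive_tool(targets="0 0 0 0.002 -7.1;0 0 0 0.002 -7.1;0 0 0 0.002 -7.1;0 0 0 0.002 -7.1;0 0 0 0.002 -7.1;0 0 0 0.002 -7.1;0 0 0 0.002 -7.1;0 0 0 0.002 -7.1;0 0 0 0.002 -7.1;0 0 0 0.002 -7.1;0 0 0 0.002 -7.1;0 0 0 0.002 -6.5")

```text
time_s: 9.97
ee_pos: [0.5169, 0.2842, 0.2996]
tcp_rot: [0.991, 0.133, -0.001, 0.001]
ft_force: [-0.1, -0.2, -0.5]
finger_gap: 0.0937
```

Call:
drive_tool(targets="0 0 0 0 0;0 0 0 0 0")

```text
time_s: 10.13
ee_pos: [0.517, 0.2845, 0.3001]
tcp_rot: [0.992, 0.129, -0.001, 0.001]
ft_force: [-0.1, -0.3, -0.6]
finger_gap: 0.0937
```

```bash
python3 p.py .5195 .2848 .157 15.0
```

```text
at [0.517  0.2845 0.3001] yaw 14.83 zaxis [-0.0022 -0.0014 -1.    ] gap 0.0937 F [-0.1 -0.3 -0.6] T [-0.018 -0.086 -0.009] t 10.13 q [ 0.39  0.3   1.47 -0.    1.37  0.13]
tool shift mm [  2.9   0.2 143.1] rows>= 3.4312268710093576
turn deg -0.17
```

Call:
drive_tool(targets="0.3 0.0015 0.0002 0.015 -0.17;0.3 0.0014 0 0.025 0;0.5 0 0 0.025 0;0.5 0 0 0.02 0;0.5 0 0 0.02 0;0.5 0 0 0.015 0;0.5 0 0 0.01 0;0.5 0 0 0.005 0;0.5 0 0 0.003 0;0.5 0 0 0 0;0.5 0 0 0 0")

```text
time_s: 11.05
ee_pos: [0.5207, 0.2859, 0.1641]
tcp_rot: [0.991, 0.132, 0.001, -0.0]
ft_force: [0.4, 0.6, 0.1]
finger_gap: 0.0472
```

```bash
python3 p.py .5195 .2848 .157 15.0;python3 - <<'E'
from h import *
s=cap('side','s4.png');c=cap('top','t4.png');f=lambda c,u,v,h=50:cv2.resize(cv2.cvtColor(np.clip(c['pixels']*1.6,0,255).astype(np.uint8),cv2.COLOR_RGB2BGR)[v-h:v+h,u-h:u+h],(400,400),interpolation=cv2.INTER_CUBIC)
cv2.imwrite('pics/z4.png',np.hstack([f(s,292,190),f(c,173,260)]))
E
```

```text
at [0.5207 0.2859 0.1641] yaw 15.17 zaxis [ 1.4e-03  4.0e-04 -1.0e+00] gap 0.0472 F [0.4 0.6 0.1] T [-0.06  -0.09  -0.012] t 11.05 q [ 0.39  0.41  1.67 -0.    1.06  0.12]
tool shift mm [-1.4  0.7  7.1] rows>= 0.17365862762222747
turn deg 0.17
```

View pics/z4.png

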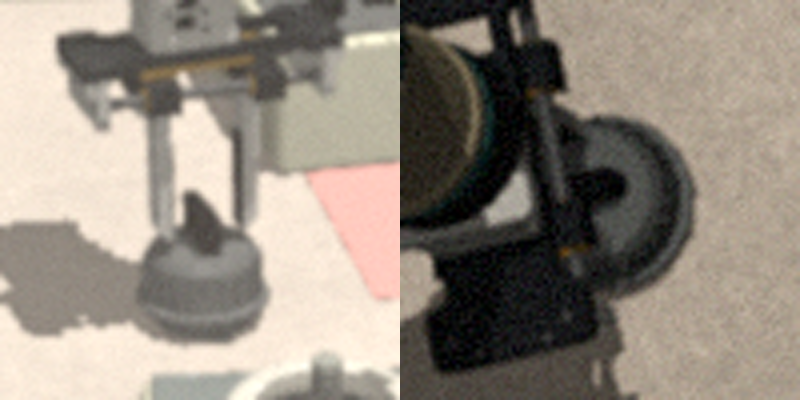

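The bar stands between the open fingers. I'll lower 7 mm and close.

Call:
drive_tool(targets="0.5 -0.0012 0.0007 0.004 0;0.5 0 0 0.003 0;0.5 0 0 0 0;1 0 0 0 0;1 0 0 0 0;1 0 0 0 0;1 0 0 0 0;1 0 0 0 0;1 0 0 0 0")

```text
time_s: 11.9
ee_pos: [0.5192, 0.2847, 0.1564]
tcp_rot: [0.991, 0.132, 0.0, 0.0]
ft_force: [1.4, 0.3, -0.7]
finger_gap: 0.012
```

```bash
python3 p.py .5195 .2848 .157 15.0
```

```text
at [0.5192 0.2847 0.1564] yaw 15.19 zaxis [ 2.e-04 -0.e+00 -1.e+00] gap 0.012 F [ 1.4  0.3 -0.7] T [-0.014 -0.151  0.016] t 11.9 q [ 0.38  0.42  1.68 -0.    1.05  0.12]
tool shift mm [ 0.3  0.  -0.6] rows>= 0.016056919309990782
turn deg 0.19
```

Call:
drive_tool(targets="1 0 0 -0.004 0;1 0 0 -0.01 0;1 0 0 -0.018 0;1 0 0 -0.02 0;1 0 0 -0.02 0;1 0 0 -0.02 0;1 0 0 -0.02 0;1 0 0 -0.02 0;1 0 0 -0.02 0;1 0 0 -0.015 0;1 0 0 -0.01 0;1 0 0 0 0")

```text
time_s: 12.9
ee_pos: [0.5199, 0.2851, 0.3364]
tcp_rot: [0.991, 0.132, 0.003, -0.001]
ft_force: [0.2, 0.1, -1.2]
finger_gap: 0.0118
```

```bash
python3 p.py .5577 -.0356 .331 -48.65;python3 - <<'E'
from h import *
s=cap('side','s5.png');c=cap('top','t5.png');f=lambda c,u,v,h=60:cv2.resize(cv2.cvtColor(np.clip(c['pixels']*1.6,0,255).astype(np.uint8),cv2.COLOR_RGB2BGR)[v-h:v+h,u-h:u+h],(400,400),interpolation=cv2.INTER_CUBIC)
cv2.imwrite('pics/z5.png',np.hstack([f(s,292,120),f(c,130,260)]))
E
```

```text
at [0.5199 0.2851 0.3364] yaw 15.2 zaxis [ 0.0048  0.0019 -1.    ] gap 0.0118 F [ 0.2  0.1 -1.2] T [-0.011 -0.116 -0.031] t 12.9 q [ 0.38  0.28  1.41 -0.    1.44  0.12]
tool shift mm [-47.6 319.4   4.9] rows>= 7.744426184802554
turn deg 63.85
```

View pics/z5.png

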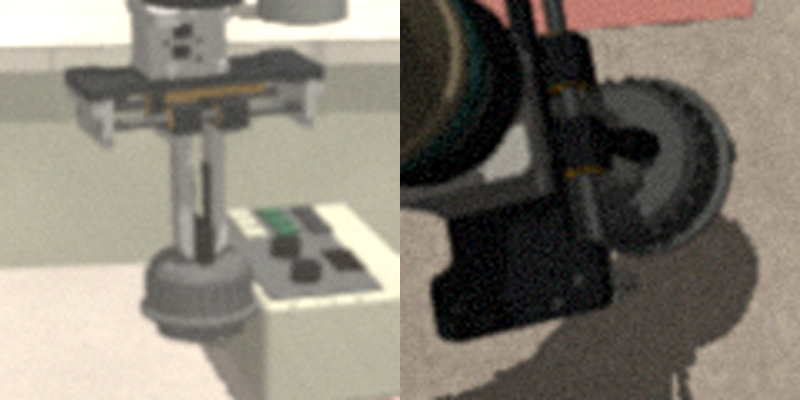

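Call:
drive_tool(targets="1 -0.0022 0.015 0 0;1 -0.0045 0.03 0 0;1 -0.0045 0.03 0 0;1 -0.0045 0.03 0 0;1 -0.0045 0.03 0 0;1 -0.0045 0.03 0 0;1 -0.0045 0.03 0 0;1 -0.0045 0.03 0 0;1 -0.0045 0.03 0 0;1 -0.0045 0.03 0 0;1 -0.0035 0.0244 0 0;1 -0.0014 0.01 0 0")

```text
time_s: 14.0
ee_pos: [0.5567, -0.039, 0.3317]
tcp_rot: [0.991, 0.131, -0.002, 0.0]
ft_force: [0.2, -0.2, -1.9]
finger_gap: 0.0117
```

Call:
drive_tool(targets="1 0 0 0 4;1 0 0 0 7;1 0 0 0 7;1 0 0 0 7;1 0 0 0 7;1 0 0 0 7;1 0 0 0 7;1 0 0 0 7;1 0 0 0 6.8;1 0 0 0 4;1 0 0 0 0;1 0 0 0 0")

```text
time_s: 15.0
ee_pos: [0.5566, -0.0353, 0.3325]
tcp_rot: [0.912, -0.41, -0.001, 0.0]
ft_force: [0.9, -0.1, -0.9]
finger_gap: 0.0117
```

```bash
python3 p.py .5577 -.0356 .2584 -48.65;python3 - <<'E'
from h import *
s=cap('side','s6.png');c=cap('top','t6.png');f=lambda c,u,v,h=60:cv2.resize(cv2.cvtColor(np.clip(c['pixels']*1.6,0,255).astype(np.uint8),cv2.COLOR_RGB2BGR)[v-h:v+h,u-h:u+h],(400,400),interpolation=cv2.INTER_CUBIC)
cv2.imwrite('pics/z6.png',np.hstack([f(s,322,210),f(c,331,240)]))
E
```

```text
at [ 0.5566 -0.0353  0.3325] yaw -48.47 zaxis [-1.8e-03  7.0e-04 -1.0e+00] gap 0.0117 F [ 0.9 -0.1 -0.9] T [-0.05  -0.014  0.005] t 15.0 q [-0.19  0.24  1.49  0.    1.42  0.66]
tool shift mm [ 1.1 -0.7 74.1] rows>= 1.776945486946395
turn deg 0.18
```

View pics/z6.png

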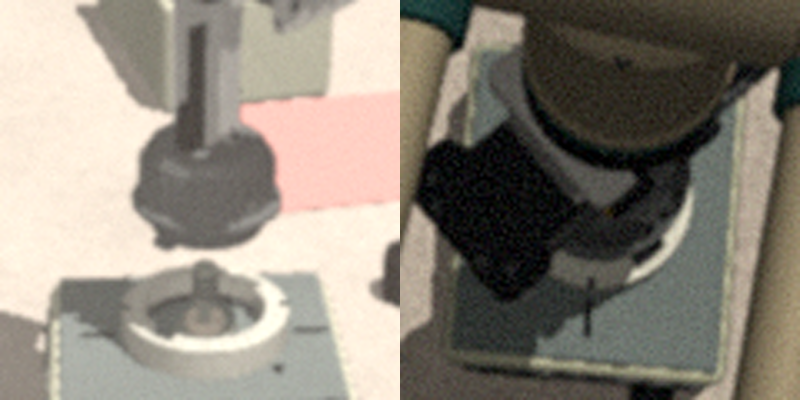

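Run:
```python
from h import *
from scipy.optimize import least_squares
s=load('side');W=cloud(s)
# calibrate method on the initial picture via known lid on bench -> same bias
for nm,cx,cy,z0 in(('s6',.557,-.036,.176),):
    k=(np.hypot(W[...,0]-cx,W[...,1]-cy)<.06)
    for lo,hi,R in((.017,.024,.046),(.028,.048,None)):
        q=W[k&(W[...,2]>z0+lo)&(W[...,2]<z0+hi)][:,:2]
        q=q[q[:,1]<cy-.01]
        f=least_squares(lambda p:np.hypot(q[:,0]-p[0],q[:,1]-p[1])-(R or p[2]),[cx,cy,.042],loss='soft_l1',f_scale=.001);print(nm,len(q),f.x.round(4))
    # silhouette extents at each z
    for z in np.arange(.18,.23,.006):
        q=W[k&(abs(W[...,2]-z)<.003)]
        if len(q): print(z.round(3),np.percentile(q[:,0],[1,99]).round(4),q[:,1].min().round(4),len(q), ((q[:,0].min()+q[:,0].max())/2).round(4))
```

```text
s6 170 [ 0.5589 -0.0319  0.042 ]
s6 353 [ 0.5591 -0.0324  0.0408]
0.18 [0.5237 0.5886] -0.0703 67 0.5571
0.186 [0.5271 0.5854] -0.0711 63 0.557
0.192 [0.5174 0.5977] -0.0796 21 0.5576
0.198 [0.5141 0.6026] -0.0822 208 0.5586
0.204 [0.5183 0.5977] -0.079 103 0.5577
0.21 [0.5183 0.5969] -0.0769 111 0.5576
0.216 [0.5186 0.5973] -0.0766 122 0.558
0.222 [0.5185 0.5987] -0.0765 132 0.5588
0.228 [0.5211 0.5955] -0.0758 142 0.5584
```

Call:
drive_tool(targets="1 0.0008 -0.0005 0.005 0.18;1 0 0 0.008 0;1 0 0 0.008 0;1 0 0 0.008 0;1 0 0 0.008 0;1 0 0 0.006 0;1 0 0 0.005 0;1 0 0 0.002 0;1 0 0 0 0;1 0 0 0 0")

```text
time_s: 15.93
ee_pos: [0.558, -0.0363, 0.2835]
tcp_rot: [0.911, -0.413, 0.0, 0.0]
ft_force: [0.7, -0.4, -1.4]
finger_gap: 0.0117
```

```bash
python3 p.py .5577 -.0356 .2584 -48.65;python3 - <<'E'
from h import *
s=cap('side','s7.png');f=lambda c,u,v,h=50:cv2.resize(cv2.cvtColor(np.clip(c['pixels']*1.6,0,255).astype(np.uint8),cv2.COLOR_RGB2BGR)[v-h:v+h,u-h:u+h],(500,500),interpolation=cv2.INTER_CUBIC)
cv2.imwrite('pics/z7.png',f(s,322,230))
E
```

```text
at [ 0.558  -0.0363  0.2835] yaw -48.78 zaxis [ 3.e-04 -1.e-04 -1.e+00] gap 0.0117 F [ 0.7 -0.4 -1.4] T [ 0.017 -0.015 -0.055] t 15.93 q [-0.19  0.26  1.57 -0.    1.31  0.66]
tool shift mm [-0.7 -0.2 25.1] rows>= 0.601278415673309
turn deg -0.13
```

View pics/z7.png

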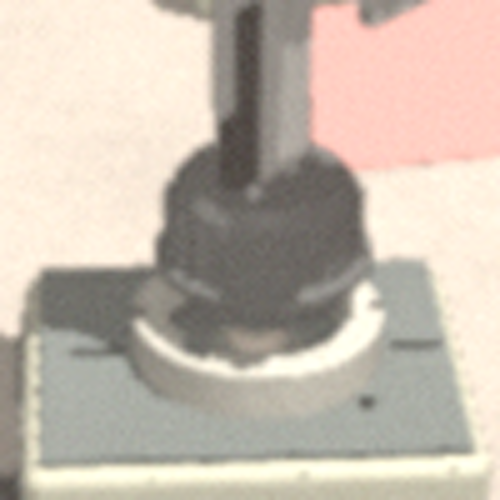

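Call:
drive_tool(targets="1 -0.0005 0 0.003 0;1 0 0 0.003 0;1 0 0 0.003 0;1 0 0 0.003 0;1 0 0 0 0")

```text
time_s: 16.4
ee_pos: [0.5572, -0.0358, 0.2705]
tcp_rot: [0.911, -0.413, -0.001, 0.0]
ft_force: [0.0, 0.4, -1.7]
finger_gap: 0.0116
```

```bash
python3 p.py .5577 -.0356 .2584 -48.65
```

```text
at [ 0.5572 -0.0358  0.2705] yaw -48.78 zaxis [-1.4e-03  2.0e-04 -1.0e+00] gap 0.0116 F [ 0.   0.4 -1.7] T [-0.037  0.042  0.015] t 16.4 q [-0.19  0.27  1.59 -0.    1.28  0.66]
tool shift mm [ 0.2 -0.5 12.1] rows>= 0.29123842350797186
turn deg -0.13
```

Lugs are 4 mm into the slots with no contact force.

Call:
drive_tool(targets="1 0 0 0.003 0;1 0 0 0.003 0;1 0 0 0.002 0;1 0 0 0.002 0;1 0 0 0 0")

```text
time_s: 16.82
ee_pos: [0.5573, -0.0358, 0.2608]
tcp_rot: [0.911, -0.413, -0.0, 0.0]
ft_force: [-0.9, -0.7, -1.2]
finger_gap: 0.0115
```

```bash
python3 p.py .5577 -.0356 .2584 -48.65
```

```text
at [ 0.5573 -0.0358  0.2608] yaw -48.79 zaxis [-9.e-04  1.e-04 -1.e+00] gap 0.0115 F [-0.9 -0.7 -1.2] T [0.013 0.016 0.001] t 16.82 q [-0.19  0.28  1.61 -0.    1.26  0.66]
tool shift mm [ 0.1 -0.5  2.4] rows>= 0.059265320038688625
turn deg -0.14
```

Call:
drive_tool(targets="1 0 0 0.001 0;1 0 0 0.001 0;1 0 0 0.001 0;1 0 0 0 0")

```text
time_s: 17.15
ee_pos: [0.5576, -0.0359, 0.2584]
tcp_rot: [0.911, -0.413, 0.0, 0.0]
ft_force: [0.8, -0.0, -1.4]
finger_gap: 0.0117
```

```bash
python3 p.py .5577 -.0356 .2584 -48.65
```

```text
at [ 0.5576 -0.0359  0.2584] yaw -48.79 zaxis [ 3.e-04 -1.e-04 -1.e+00] gap 0.0117 F [ 0.8 -0.  -1.4] T [-0.006 -0.002 -0.041] t 17.15 q [-0.19  0.28  1.61 -0.    1.25  0.66]
tool shift mm [-0.1 -0.3  0. ] rows>= 0.007366527623655675
turn deg -0.14
```

Call:
drive_tool(targets="1 0 0 0.0007 0;1 0 0 0.0007 0;1 0 0 0 0")

```text
time_s: 17.4
ee_pos: [0.5576, -0.0359, 0.2583]
tcp_rot: [0.911, -0.413, 0.001, -0.0]
ft_force: [-1.3, 0.2, 6.1]
finger_gap: 0.0119
```

```bash
python3 p.py .5577 -.0356 .2584 -48.65
```

```text
at [ 0.5576 -0.0359  0.2583] yaw -48.79 zaxis [ 1.2e-03 -4.0e-04 -1.0e+00] gap 0.0119 F [-1.3  0.2  6.1] T [0.062 0.402 0.003] t 17.4 q [-0.19  0.28  1.61 -0.    1.25  0.66]
tool shift mm [-0.2 -0.3 -0.1] rows>= 0.007965990136830383
turn deg -0.14
```

Flange is seated at the predicted height of 0.258 with a light push. Twisting clockwise now.

Call:
drive_tool(targets="1 0 0 -0.0003 2;1 0 0 0 4;1 0 0 0 4;1 0 0 0 4;1 0 0 0 4;1 0 0 0 4;1 0 0 0 3;1 0 0 0 3;1 0 0 0 2;1 0 0 0 0")

```text
time_s: 18.23
ee_pos: [0.5576, -0.0352, 0.2584]
tcp_rot: [0.773, -0.635, 0.0, -0.001]
ft_force: [-0.6, 2.0, 6.1]
finger_gap: 0.012
```

```bash
python3 p.py .5577 -.0356 .2584 -93.65
```

```text
at [ 0.5576 -0.0352  0.2584] yaw -78.8 zaxis [ 0.0011  0.0011 -1.    ] gap 0.012 F [-0.6  2.   6.1] T [0.443 0.38  0.003] t 18.23 q [-0.19  0.28  1.61  0.    1.25  1.19]
tool shift mm [ 0.5 -0.1 -0. ] rows>= 0.011009087967990527
turn deg 14.85
```

Call:
drive_tool(targets="1 0 0 0 3;1 0 0 0 3;1 0 0 0 3;1 0 0 0 3;1 0 0 0 2;1 0 0 0 0.8;1 0 0 0 0;1 0 0 0 0")

```text
time_s: 18.9
ee_pos: [0.5576, -0.0347, 0.2584]
tcp_rot: [-0.685, 0.728, 0.0, 0.001]
ft_force: [-1.5, 3.1, 6.1]
finger_gap: 0.0122
```

```bash
python3 p.py .5577 -.0356 .2584 -93.65;python3 - <<'E'
from h import *
s=cap('side','s8.png');c=cap('top','t8.png');f=lambda c,u,v,h=50:cv2.resize(cv2.cvtColor(np.clip(c['pixels']*1.6,0,255).astype(np.uint8),cv2.COLOR_RGB2BGR)[v-h:v+h,u-h:u+h],(400,400),interpolation=cv2.INTER_CUBIC)
cv2.imwrite('pics/z8.png',np.hstack([f(s,322,220),f(c,331,240)]))
E
```

```text
at [ 0.5576 -0.0347  0.2584] yaw -93.49 zaxis [ 0.0013  0.0021 -1.    ] gap 0.0122 F [-1.5  3.1  6.1] T [0.664 0.248 0.261] t 18.9 q [-0.19  0.28  1.61  0.    1.25  1.44]
tool shift mm [ 0.9 -0.1 -0. ] rows>= 0.02223851317764105
turn deg 0.16
```

View pics/z8.png

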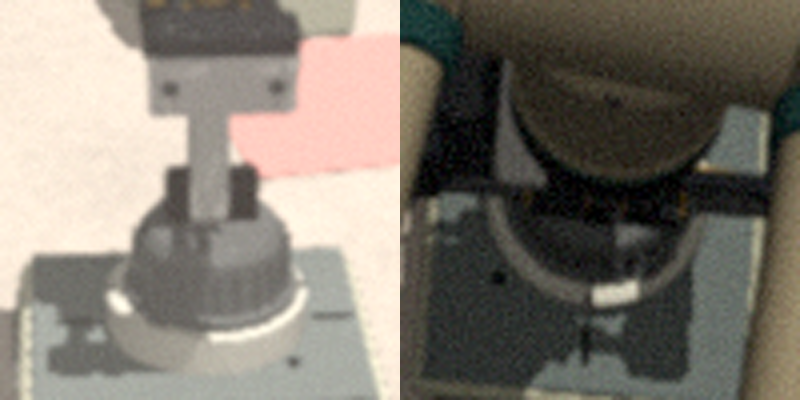

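Run:
```python
from h import *
import scipy.ndimage as nd
from scipy.optimize import least_squares
s=load('side');W=cloud(s);g=s['pixels'].mean(-1)
for lo,hi in((.164,.187),(.168,.184)):
    k=(np.abs(W[...,0]-.558)<.026)&(np.abs(W[...,1]+.04)<.02)&(W[...,2]>lo)&(W[...,2]<hi)&(g<80)
    q=W[k]
    for side in(1,-1):
        t=q[(q[:,0]-.557)*side>.010]; print(side,len(t),t.mean(0).round(4),t[:,1].std().round(4),np.median(t[:,1]).round(4),t[:,0].min().round(4),t[:,0].max().round(4))
    t=q[abs(q[:,0]-.557)>.01]
    p=np.polyfit(t[:,0],t[:,1],1); print('bar yaw',np.degrees(np.arctan(p[0])))
np.savez('dbg.npz',q=q)
# grid of depth-y values by pixel
v0,u0=[int(round(a)) for a in proj(s,np.array([.5577,-.04,.178]))[::-1]]
print(u0,v0)
for v in range(v0-8,v0+9,2): print(v,' '.join('%4d'%round(W[v,u,1]*1e4) if np.isfinite(W[v,u,1]) else '  --' for u in range(u0-14,u0+15)))
```

```text
1 70 [ 0.5756 -0.0416  0.1749] 0.0013 -0.0418 0.5684 0.5836
-1 48 [ 0.5421 -0.0394  0.1755] 0.0014 -0.0394 0.5377 0.5464
bar yaw -3.547239873213934
1 44 [ 0.5754 -0.0417  0.1753] 0.0013 -0.0419 0.5684 0.5831
-1 35 [ 0.5422 -0.0393  0.1762] 0.0014 -0.0397 0.5378 0.5464
bar yaw -4.057926312210126
324 218
210 3309 3366 3279 3304 3264 3286 3322 3282 3275 -262 -528 -516 -509 -531 -545 -544 -532 -539 -565 -542 3277 3214 3300 3224 3202 3196 3229 3216 3177
212 3196 3219 3172 3116 -383 -347 -363 -366 -388 -366 -525 -556 -532 -521 -536 -524 -525 -535 -499 -518 -390 -419 -375 -403 -381 -380 -388 3106 3118
214 3098 3049 3097 3059 -388 -389 -403 -390 -404 -401 -532 -535 -525 -518 -515 -516 -536 -548 -542 -538 -415 -398 -431 -402 -399 -423 -406 2962 2987
216 2956 2973 2955 2968 -411 -385 -381 -374 -392 -395 -541 -540 -518 -533 -512 -516 -534 -510 -484 -542 -388   -- -417 -399 -415 -441 -409 2902 2912
218 2837 2886 2828 2874 -406 -410 -409 -398 -382 -416 -528 -517 -531 -505 -549 -523 -528 -542 -550 -423 -410 -424 -421 -419 -416 -426 -394 2780 2771
220 2717 -113 -147 -139 -397 -370 -395 -372 -416 -378 -506 -512 -502 -523 -524 -536 -523 -502 -535 -411 -428 -415 -397 -438 -395 -409 -422 -174 -184
222 -204 -221 -227 -259 -383 -406 -388 -401 -400 -418 -536 -502 -518 -544 -512 -521 -541 -514 -535 -416 -402 -408 -419 -438 -407 -398 -425 -295 -251
224 -317 -311 -293 -318 -360 -388 -383 -419 -393 -389 -488 -540 -498 -487 -506 -499 -495 -497 -503 -423 -417 -423 -427 -422 -428 -412 -388 -387 -369
226 -433 -385 -407 -385 -339 -413 -435 -424 -414 -418 -437 -396 -435 -424 -382 -425 -445 -462 -462 -421 -433 -437 -470 -467 -466 -473 -454 -429 -471
```

Call:
drive_tool(targets="1 0 0 0 0.2;1 0 0 0 0;1 0 0 0 0;1 0 0 0 0;1 0 0 0 0;1 0 0 0 0;1 0 0 0 0;1 0 0 0 0;1 0 0 0 0;1 0 0 0 0;1 0 0 0 0;1 0 0 0 0")

```text
time_s: 20.0
ee_pos: [0.5577, -0.0347, 0.2584]
tcp_rot: [-0.684, 0.73, 0.0, 0.001]
ft_force: [-1.1, 3.1, 5.4]
finger_gap: 0.0121
```

```bash
python3 p.py .5577 -.0356 .2584 -93.65;python3 - <<'E'
from h import *
T=[]
for i in range(8):
    s=cap('side','s9.png');W=cloud(s);g=s['pixels'].mean(-1)
    k=(np.abs(W[...,0]-.558)<.026)&(np.abs(W[...,1]+.04)<.02)&(W[...,2]>.166)&(W[...,2]<.187)&(g<80)&(abs(W[...,0]-.557)>.01)
    T.append(W[k])
t=np.concatenate(T);p=np.polyfit(t[:,0],t[:,1],1); print('bar yaw',np.degrees(np.arctan(p[0])),[round(float(np.degrees(np.arctan(np.polyfit(a[:,0],a[:,1],1)[0]))),1) for a in T])
# flange top height (expect .118+~6mm?) and lid-bar top z
k=(np.abs(W[...,0]-.558)<.026)&(np.abs(W[...,1]+.036)<.012)&(W[...,2]>.18)&(W[...,2]<.2)&(g<80);print('bar top z',np.percentile(W[k][:,2],[90,98]))
w=cloud(load('side'))
for nm,x,y in(('blue',.5545,-.1945),('or1',.647,-.2165),('or2',.585,-.35),('scoop',.518,-.274),('tamper',.458,-.281)):
    k=(np.hypot(w[...,0]-x,w[...,1]-y)<.02)&(w[...,2]>.075);print(nm,w[k].mean(0).round(3))
E
python3 p.py .5577 -.0356 .2584 -93.65
```

```text
at [ 0.5577 -0.0347  0.2584] yaw -93.69 zaxis [ 0.0014  0.0021 -1.    ] gap 0.0121 F [-1.1  3.1  5.4] T [0.65  0.3   0.265] t 20.0 q [-0.19  0.28  1.61  0.    1.25  1.45]
tool shift mm [ 0.9 -0.1 -0. ] rows>= 0.021398387978644406
turn deg -0.04
bar yaw -3.505834578302173 [-3.4, -2.9, -3.7, -3.5, -3.7, -3.4, -3.8, -3.7]
bar top z [0.19017194 0.19104753]
blue [ 0.554 -0.198  0.092]
or1 [ 0.647 -0.22   0.092]
or2 [ 0.585 -0.353  0.093]
scoop [ 0.517 -0.274  0.094]
tamper [ 0.457 -0.283  0.084]
at [ 0.5577 -0.0347  0.2584] yaw -93.69 zaxis [ 0.0013  0.0021 -1.    ] gap 0.0116 F [-1.   4.1  6. ] T [0.689 0.294 0.318] t 20.4 q [-0.19  0.28  1.61  0.    1.25  1.45]
tool shift mm [ 0.9 -0.1 -0. ] rows>= 0.021766478163484412
turn deg -0.04
```

View pics/s9.png

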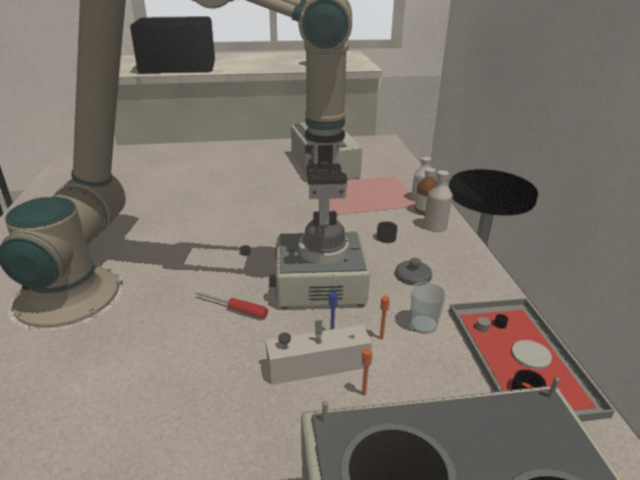

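The lid is seated at (325,240) with its bar along the index line, and the bystanders are untouched. Signing off while holding.

```bash
python3 -c "
from plant import r
print(r.sign_off())"
```

```text
the job is handed in; nothing more can be done
None
```

I put the pestle in the vial and released it, then seated the lid on the collar and twisted it clockwise to jog. I handed in at about 20 s of the 72 s allowed, still holding the lid.

**Pestle:** It reached the vial floor. The push force rose to 13 N with no further travel, at the predicted height. After release it stood upright, with its head top about 148 mm above the bench.

**Lid:**
- **Seating:** It went through the slots without contact and came down on the collar top at the expected height. I kept a push of about 6 N on it.
- **Jog angle:** The arm's angle put the bar at -3.7° and the camera put it at -3.5 ± 0.1°. The index line measured -3.7° on the deck and -3.9° on the collar. All of these agree to within about 0.4°.
- **Lock click:** The commanded twist was about 45°, roughly 20° short of the click balls.

**Checks that disagreed or were incomplete:**
- **Twist moment:** The wrist read 0.26–0.32 N m at jog, against 0.08 from the spring alone. I put the rest down to friction on the collar and did not check it further.
- **Side load:** There was also a sideways force of 3–4 N, from the tool being about 1 mm off the collar axis.
- **Bystanders:** In the last check, the decoys, tamper and scoop matched their first positions to a few mm. The others I judged only by eye, in the last picture.

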